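# Stand up the toppled dropper bottle and close up its lane

## Task

In the two-lane bottle organiser one dropper bottle has toppled over in its lane. Stand it upright in that lane, behind the dropper bottles that still stand, let go of it, and then slide the lane's follower forward until the four bottles stand closed up between follower and front stop so that none can topple again. Do not knock over the other bottles or the vials, and leave the rest of the bench as it is.

Things in the scene. Friction and masses are not known exactly. Their poses are not given: they have to be found in the camera images.
- organiser: White two-lane bottle organiser, 113 x 410 mm, fixed to the bench; origin under its centre, y along the lanes from the followers to the front stops (to the robot's left), x across, away from the robot. The wide lane (dropper bottles) is nearer the robot, the narrow lane (vials) 64 mm beyond it.
- lane_front (a point): Point on the wide lane's floor, half-way across, at the inner face of its front stop; y along the lane from the follower towards the stop (bottles are at negative y), x across towards the vial lane, z up. The floor is 8 mm above the bench. The lane is 41 mm wide between two lips, 3 mm thick and 4 mm higher than the floor; the clear stop is 35 mm higher than the floor.
- tipped_center (a point): Centre (half-way along, on the axis) of the toppled amber dropper bottle. It lies along the lane, base to the standing row, black dropper to the follower; its z axis runs from base to dropper tip. 102 mm long; round body 32 mm across up to 65 mm from the base, then a 24 mm collar to 77 mm and a 13 mm bulb; 50 to 100 g, mostly in the body. It starts 20 to 65 mm clear of the row.
- bottle_0_center (a point): Centre, half-way up, of a dropper bottle of the same kind that stands upright in the lane, next to the front stop; z up. It is loose and can be slid along the lane.
- bottle_1_center (a point): The same for the second standing dropper bottle.
- bottle_2_center (a point): The same for the third, last of the standing row.
- follower_tab (a point): Centre of the grip tab of the wide lane's grey follower: an upright tab 14 mm across the lane, 24 mm along it, its top 17 mm above this point, which is 32 mm above the lane floor. The pressing face of the follower (a plate 60 mm tall, 37 mm wide, 5 mm thick) is 46 mm from this point towards the front stop; plate and tab stand on a foot 6 mm high.
- follower (a joint): Travel of that follower along the lane, in m: 0 = fully back (pressing face 325 mm from the front stop), growing towards the stop. It slides stiffly (1.5 N) and stays where it is left. With all four bottles standing closed up it reads 0.194 to 0.198.
- vial_0: Injection vial, 22 mm across, 47 mm tall, standing in the narrow lane next to its front stop; origin at the centre of its base, z up.
- vial_1: The second vial of that lane.
- vial_2: The third vial of that lane, held by a small fixed follower 40 mm tall.
- hood_edge (a point): Obstacle: nearest rim of the clear plastic fume hood that hangs over the back right of the bench. The hood fills the space beyond this point (larger x) from 0.27 m to its right to 0.22 m to its left, between 0.19 and 0.6 m above the bench, a duct above it; under it stands the big clear chamber. Keep arm and wrist on the near side.
- timer: Bystander: digital timer, 66 x 62 x 64 mm; origin under its centre.
- syringe: Bystander: 5 ml syringe lying on the bench, 125 mm long; origin under its centre.
- ointment: Bystander: ointment tube lying on the bench, 34 x 126 x 27 mm; origin under its centre.
- gauze: Bystander: pack of gauze, 58 x 87 x 28 mm; origin under its centre.

How it is judged:
By the outcome, as a careful person would: the job done as asked, in the order asked, and still so for the second after the job is handed in, with the robot touching nothing.
It also fails if it takes over 64 s, if anything falls off the work surface, if the arm or the gripper's body presses on something with over 40 N, if the wrist force passes 120 N, or if a joint passes its speed limit or range.

## Robot

A 6-joint arm with a two-finger parallel gripper is mounted at the origin on a cart in front of the work surface, level with it; the furniture and walls round the work are solid. World frame = base frame: x ahead of the robot, y to its left, z up, the work surface at z = 0. Lengths are in m, angles in rad, forces in N, time in s.
With the tool pointing down it reaches from about 0.325 to 1 m from the base axis. Payload 5.1 kg.
Tool frame: the origin (TCP) lies between the finger pads; the fingertips stand 25 mm ahead of it and the grasp point (between the pads) lies 6 mm ahead of it (ctrl.tip_reach is the distance from the TCP to the fingertips, in m); z points along the fingers, y is the line along which they close (so a half turn about z gives the same grasp; the last joint's range is limited). The gripper opens to 85 mm and grips with 20 to 120 N. Pads are 22 mm wide; open, the fingers measure 114 mm over their backs; the gripper's body (76 mm by 85 mm) begins 54 mm behind the grasp point. The pads swing forward as they close: fully open they stand 13 mm farther back than shut.
Start: joints at [1.184, 0.124, 1.65, -0, 1.367, -0.083], TCP at [0.194, 0.62, 0.256] pointing down, gripper open.
Joint ranges: [-2.61, 2.61], [-1.02, 2.33], [0.03, 2.71], [-1.35, 4.49], [0.32, 2.68], [-2.91, 2.91]. Speed limits (rad/s): [2.57, 2.57, 3.14, 3.14, 3.14, 3.14].

## Interface

Orientations are given as [roll, pitch, yaw] about the fixed x, y, z axes, in that order (R = Rz(yaw) Ry(pitch) Rx(roll)).
In Python, from rig import observe, optics, ctrl gives the robot as it stands.
- The arm moves only by the tool arm_command, never from a script. Its argument "targets" is a list that holds one entry, the list of rows, each a list of 7 numbers: the opening in per cent of the stroke, from 0 (shut) to 100 (fully open), then the shift along the tool's x, y, z in mm, then the turn, a rotation vector about the tool's x, y, z in rad. In form: [[[grip, x, y, z, rx, ry, rz], ...]]. A call has 1 to 10 rows; each row shifts and turns the commanded pose from where the row before left it, along the tool's axes as they then stand; what a row does not reach is not made up. A row lasts 1/10 s, in which the tool goes at most 50 mm and 8.59 degrees, less where a joint would pass 70% of its speed; a pose out of reach is approached as far as the arm can. A call with a gripper value outside its range is refused whole. The fingers move at their own pace and stop on an object; the grip force is fixed at half the most. Time passes only in rows, so rows that do not move let the fingers close. It gives the time, the measured TCP pose, the force, the opening and the grip force at its end, in the units of the state.
- observe(): the state, without advancing time (a new reading comes with each control period).
- optics.camera(name): name is "scene" or "top"; returns the picture (420x560x3 uint8, blue, green, red); there is no depth.
- optics.camera_info(name): a dict with "fx", "fy", "cx", "cy" (pixels), "cam_to_world" (4x4, takes a point from camera to world coordinates). Camera axes: x right, y down, z forward; pixel columns grow to the right and rows downward; lengths in m; the calibration is good to about 2 mm. A picture is of the moment at which its call begins. camera_info takes no time and is no camera call.
- ctrl.hand_in(): hands the job in; it is judged then, once.
The state is a dict: "t": time; "qpos": joint angles; "joint_vel": joint speeds; "tau": joint torques, N m; "position": TCP position; "tool_rot": TCP orientation; "force": force on the tool from outside, world axes, zero at the start; "torque": the same for the moment, N m; "width": opening from 0.0 (shut) to 1.0 (fully open); "gripper_force": force on a finger pad.
Only numpy, scipy, OpenCV 4.12 (cv2) and the standard library are available. Lean on these libraries where they do the work, as an engineer would, in place of code of your own. Each camera call takes 0.05 s, during which the arm holds its last target. There are 200 camera calls.

## Working session

There is one attempt and no reset: what is moved stays moved. The work goes in short steps, Python scripts to look and compute and a tool call to move; the robot and the scene stay as the last step left them, time stands still between calls to the robot, and variables do not carry over. Pictures are saved under pics/ and viewed, at most 11 in all, crops included, and the job is handed in when it is done.

Besides the shell and the picture viewer there is one more tool, called after "Emit:" as name([rows], argument=value, ...), one row to a line, values as JSON. arm_command: Moves the arm, as the interface text tells. Its arguments: {"type":"object","properties":{"targets":{"type":"array","items":{"type":"array","items":{"type":"array","items":{"type":"number"}}}}},"required":["targets"]}

```bash
mkdir -p pics; python3 - <<'E'
from rig import observe, optics, ctrl
import cv2,numpy as np
for n in("scene","top"):
    cv2.imwrite(f"pics/{n}0.png",optics.camera(n)); i=optics.camera_info(n); print(n,i['fx'],i['cx'],i['cy'],np.round(i['cam_to_world'],3).tolist())
s=observe();print(s['t'],s['position'],s['tool_rot'],s['width'],ctrl.tip_reach)
E
```

```text
scene 432.5269197329474 283.34952222376825 209.51504897173268 [[-0.701, -0.292, 0.65, -0.322], [-0.713, 0.287, -0.64, 1.067], [0.001, -0.912, -0.409, 0.746], [0.0, 0.0, 0.0, 1.0]]
top 419.6926230990359 273.3376825487369 220.21869895571368 [[-0.006, -0.995, 0.096, 0.449], [-1.0, 0.007, 0.016, 0.159], [-0.016, -0.096, -0.995, 1.374], [0.0, 0.0, 0.0, 1.0]]
0.1 [0.19428414 0.61975876 0.25518486] [-3.13974262e+00 -1.36509097e-04  2.83781010e+00] 1.0026796190948435 0.025
```

View pics/scene0.png

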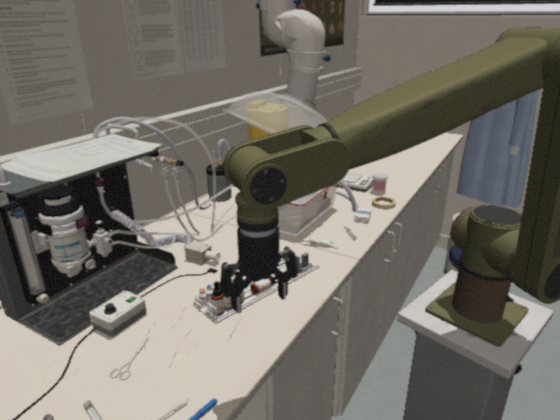

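View pics/top0.png

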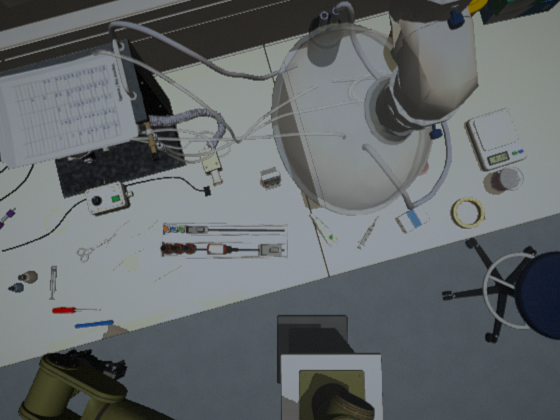

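The top view shows the organiser at about cols 163–287, rows 223–258, with the toppled bottle at about col 215. I'll zoom in on it.

```bash
cat > h.py <<'E'
import numpy as np,cv2
from rig import observe, optics, ctrl
def ray(n,u,v):
    i=optics.camera_info(n);T=np.array(i['cam_to_world']);d=T[:3,:3]@[(u-i['cx'])/i['fx'],(v-i['cy'])/i['fy'],1];return T[:3,3],d
def atz(n,u,v,z):
    o,d=ray(n,u,v);return o+d*(z-o[2])/d[2]
def proj(n,p):
    i=optics.camera_info(n);T=np.array(i['cam_to_world']);c=T[:3,:3].T@(np.array(p)-T[:3,3]);return np.array([i['fx']*c[0]/c[2]+i['cx'],i['fy']*c[1]/c[2]+i['cy']])
def crop(img,u0,u1,v0,v1,k):
    return cv2.resize(img[v0:v1,u0:u1],None,fx=k,fy=k,interpolation=cv2.INTER_CUBIC)
E
python3 - <<'E'
from h import *
a=crop(cv2.imread("pics/top0.png"),150,300,215,270,5);b=crop(cv2.imread("pics/scene0.png"),185,330,240,318,4)
o=np.zeros((a.shape[0]+b.shape[0],750,3),np.uint8);o[:a.shape[0]]=a;o[a.shape[0]:,:b.shape[1]]=b
cv2.imwrite("pics/c0.png",o);print(o.shape)
E
```

```text
(587, 750, 3)
```

View pics/c0.png

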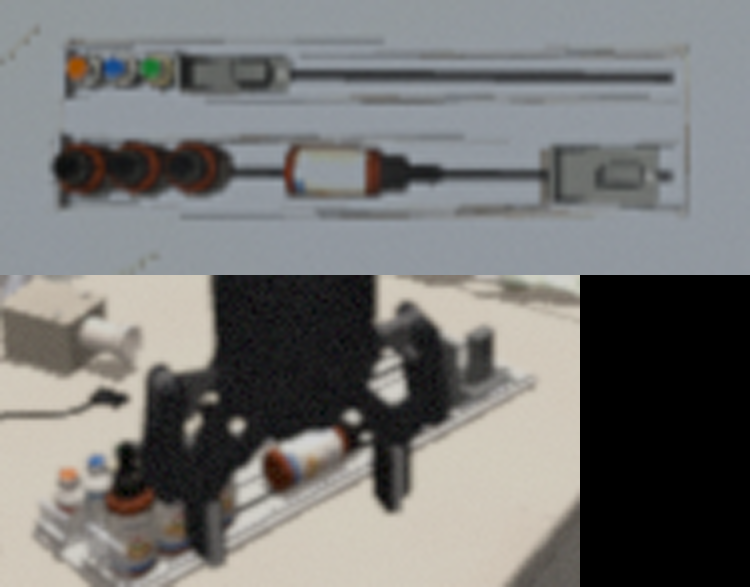

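Top crop: three standing bottles with tips at crop x≈70–200. The toppled bottle has its base at (285,171) and dropper tip at (441,174). The follower plate is at x≈545 and its tab top at (620,175).

```bash
python3 - <<'E'
from h import *
f=lambda x,y,z:print((x,y),np.round(atz("top",150+(x-2)/5,215+(y-2)/5,z),4)) 
for a in [(285,171,.024),(380,172,.024),(441,174,.024),(235,172,.008),(545,174.5,.008),(665,176,.008),(620,175,.057),(597,175,.057),(643,175,.057),(545,175,.068),(64,172,.043),(66,172,.008),(70,169,.11),(137,168,.11),(195,168,.11),(232,168,.073-.0),(62,205,.012),(686,213,.003),(690,47,.003),(70,40,.003)]: f(*a)
E
```

```text
(285, 171) [0.4874 0.3959 0.024 ]
(380, 172) [0.4864 0.3346 0.024 ]
(441, 174) [0.4849 0.2953 0.024 ]
(235, 172) [0.4874 0.4313 0.008 ]
(545, 174.5) [0.4846 0.2292 0.008 ]
(665, 176) [0.4832 0.1512 0.008 ]
(620, 175) [0.4827 0.1797 0.057 ]
(597, 175) [0.4828 0.1941 0.057 ]
(643, 175) [0.4826 0.1653 0.057 ]
(545, 175) [0.4827 0.2261 0.068 ]
(64, 172) [0.4871 0.5334 0.043 ]
(66, 172) [0.4881 0.5419 0.008 ]
(70, 169) [0.4869 0.511  0.11  ]
(137, 168) [0.4873 0.4704 0.11  ]
(195, 168) [0.4871 0.4352 0.11  ]
(232, 168) [0.4881 0.4203 0.073 ]
(62, 205) [0.4666 0.543  0.012 ]
(686, 213) [0.4592 0.1377 0.003 ]
(690, 47) [0.5676 0.1342 0.003 ]
(70, 40) [0.575  0.5424 0.003 ]
```

Emit:
arm_command([
  [[100,0,0,0,0,0,0.142],[100,0,0,0,0,0,0.142],[100,0,0,0,0,0,0.142],[100,0,0,0,0,0,0.142],[100,0,0,0,0,0,0.142],[100,0,0,0,0,0,0.142],[100,0,0,0,0,0,0.142],[100,0,0,0,0,0,0.142],[100,0,0,0,0,0,0.144],[100,0,0,0,0,0,0]],
])

```text
t: 1.1
position: [0.1944, 0.6199, 0.2556]
tool_rot: [-3.141, 0.001, 1.558]
force: [0.3, -0.3, 0.2]
width: 0.997
gripper_force: 0.0
```

Emit:
arm_command([
  [[80,-30,30,0,0,0,0],[80,-30,30,0,0,0,0],[80,-30,30,0,0,0,0],[80,-30,30,0,0,0,0],[80,-30,30,0,0,0,0],[80,-30,30,0,0,0,0],[80,-30,30,0,0,0,0],[80,-30,30,0,0,0,0],[80,-30,30,0,0,0,0],[80,-20,23,0,0,0,0]],
])

```text
t: 2.1
position: [0.4849, 0.3243, 0.2561]
tool_rot: [-3.141, 0.0, 1.56]
force: [0.8, -0.9, -0.0]
width: 0.798
gripper_force: 0.0
```

Emit:
arm_command([
  [[80,-10,0,10,0,0.147,0],[80,-10,0,10,0,0.147,0],[80,-10,0,10,0,0.147,0],[80,-10,0,10,0,0.147,0],[80,-10,0,10,0,0.147,0],[80,0,0,0,0,0,0],[80,0,0,0,0,0,0]],
])

```text
t: 2.8
position: [0.4832, 0.2933, 0.1948]
tool_rot: [-3.141, -0.733, 1.557]
force: [-0.1, 0.5, 1.3]
width: 0.799
gripper_force: 0.0
```

Emit:
arm_command([
  [[70,-16,0.8,20,0,0,0],[70,-16,0.8,20,0,0,0],[70,-16,0.8,20,0,0,0],[70,-16,0.8,20,0,0,0],[70,0,0,11,0,0,0],[70,0,0,0,0,0,0],[70,0,0,0,0,0,0]],
])

```text
t: 3.5
position: [0.4877, 0.3084, 0.0869]
tool_rot: [3.137, -0.735, 1.562]
force: [0.1, 0.1, 0.5]
width: 0.704
gripper_force: 0.0
```

```bash
python3 - <<'E'
from h import *
a=crop(optics.camera("top"),150,300,200,275,5);b=crop(optics.camera("scene"),185,330,250,305,4)
o=np.zeros((a.shape[0]+b.shape[0],750,3),np.uint8);o[:a.shape[0]]=a;o[a.shape[0]:,:b.shape[1]]=b
cv2.imwrite("pics/c1.png",o)
s=observe();print(s['position'],s['qpos'])
E
```

```text
[0.48783748 0.30790708 0.08702267] [ 0.17428847  0.081057    2.13232797  0.90500904  0.99324436 -0.35849697]
```

View pics/c1.png

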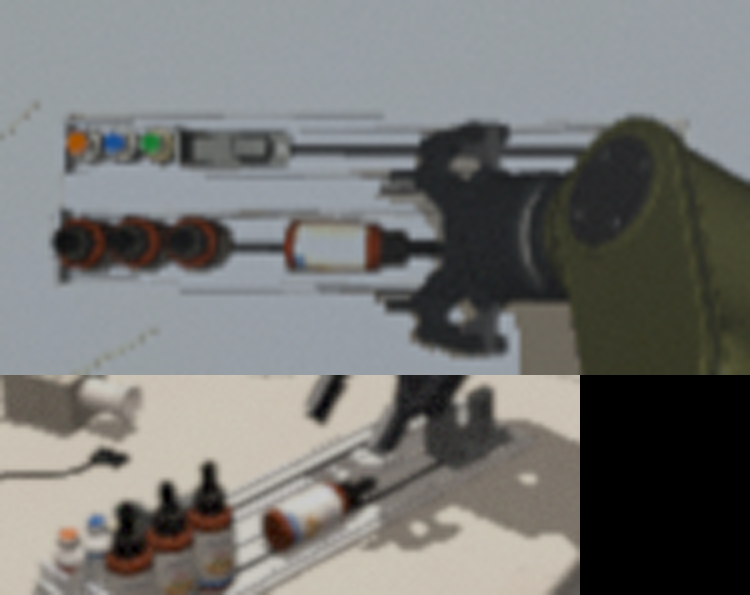

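The top crop shows the fingers centred (crop y≈243) on the bottle axis (crop y≈246). The path is clear, so I'm going in.

Emit:
arm_command([
  [[70,0,-0.5,15,0,0,0],[70,0,0,15,0,0,0],[70,0,0,15,0,0,0],[70,0,0,10,0,0,0],[70,0,0,7,0,0,0],[70,0,0,0,0,0,0],[70,0,0,0,0,0,0]],
])

```text
t: 4.3
position: [0.4867, 0.349, 0.0387]
tool_rot: [-3.141, -0.735, 1.558]
force: [0.4, 0.8, -0.4]
width: 0.696
gripper_force: 0.0
```

Emit:
arm_command([
  [[30,0,0,0,0,0,0],[10,0,0,0,0,0,0],[10,0,0,0,0,0,0],[10,0,0,0,0,0,0],[10,0,0,0,0,0,0],[10,0,0,0,0,0,0],[10,0,0,0,0,0,0]],
])

```text
t: 5.0
position: [0.4873, 0.3488, 0.0396]
tool_rot: [3.14, -0.735, 1.558]
force: [-0.3, -3.7, 6.1]
width: 0.35
gripper_force: 60.0
```

Emit:
arm_command([
  [[10,4,0,-4.5,0,0,0],[10,6.7,0,-7.4,0,0,0],[10,10,0,-11.1,0,0,0],[10,13.4,0,-14.8,0,0,0],[10,13.4,0,-14.8,0,0,0],[10,13.4,0,-14.8,0,0,0],[10,13.4,0,-14.8,0,0,0],[10,6.7,0,-7.4,0,0,0],[10,0,0,0,0,0,0],[10,0,0,0,0,0,0]],
])

```text
t: 6.0
position: [0.4863, 0.3488, 0.1594]
tool_rot: [-3.141, -0.735, 1.558]
force: [-0.2, 0.0, -2.0]
width: 0.357
gripper_force: 59.3
```

```bash
python3 - <<'E'
from h import *
a=crop(optics.camera("top"),150,300,200,275,5);b=crop(optics.camera("scene"),185,330,225,280,4)
o=np.zeros((a.shape[0]+b.shape[0],750,3),np.uint8);o[:a.shape[0]]=a;o[a.shape[0]:,:b.shape[1]]=b
cv2.imwrite("pics/c2.png",o)
s=observe();print(s['position'],s['qpos'],s['force'],s['gripper_force'])
E
```

```text
[0.48585037 0.34862999 0.15824168] [ 0.25356445 -0.00794117  2.07916443  0.85053291  1.03610048 -0.17366393] [-0.00841547  0.81603409 -1.50183653] 59.2933263850864
```

View pics/c2.png

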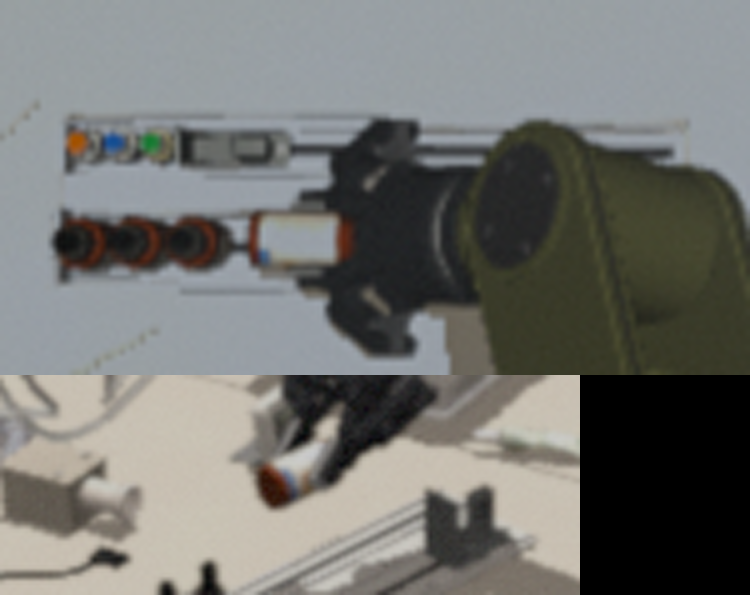

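The bottle is held level: base at crop x≈250, collar at crop x≈350, with its base y≈0.395 unchanged. Now I'll turn it upright.

Emit:
arm_command([
  [[10,0,0,0,0,-0.1428,0],[10,0,0,0,0,-0.1428,0],[10,0,0,0,0,-0.1428,0],[10,0,0,0,0,-0.1428,0],[10,0,0,0,0,-0.1428,0],[10,0,0,0,0,-0.1428,0],[10,0,0,0,0,-0.1428,0],[10,0,0,0,0,-0.1428,0],[10,0,0,0,0,-0.1428,0],[10,0,0,0,0,-0.1428,0]],
])

```text
t: 7.1
position: [0.4864, 0.3493, 0.1589]
tool_rot: [-3.141, 0.699, 1.559]
force: [-0.1, -0.1, 0.6]
width: 0.348
gripper_force: 59.4
```

Emit:
arm_command([
  [[10,0,0,0,0,-0.1428,0],[10,0,0,0,0,0,0],[10,0,0,0,0,0,0]],
])

```text
t: 7.4
position: [0.4861, 0.3488, 0.1576]
tool_rot: [-3.137, 0.836, 1.561]
force: [0.4, -0.1, -0.3]
width: 0.353
gripper_force: 59.5
```

Emit:
arm_command([
  [[10,1.6,-0.1,10.6,0,0,0],[10,1.6,-0.1,10.6,0,0,0],[10,1.6,-0.1,10.6,0,0,0],[10,1.6,-0.1,10.6,0,0,0],[10,1.6,-0.1,10.6,0,0,0],[10,1.6,-0.1,10.6,0,0,0],[10,1.6,-0.1,10.6,0,0,0],[10,1.6,-0.1,10.6,0,0,0],[10,3.4,-0.2,21.2,0,0,0],[10,0,0,0,0,0,0]],
])

```text
t: 8.4
position: [0.4832, 0.2789, 0.074]
tool_rot: [-3.135, 0.839, 1.561]
force: [0.2, -0.3, -0.5]
width: 0.351
gripper_force: 59.5
```

```bash
python3 - <<'E'
from h import *
a=crop(optics.camera("top"),150,300,215,275,5);b=crop(optics.camera("scene"),205,355,225,280,5)
o=np.vstack([a,b])
cv2.imwrite("pics/c3.png",o)
s=observe();print(s['position'],s['qpos'],s['force'],s['gripper_force'])
# expected bottle axis in the scene crop: base & tip
p=s['position']
for n,(u,v) in(("scene",(205,225)),("top",(150,215))):
  for q in([p[0],p[1]-.0155,p[2]-.046],[p[0],p[1]-.0155,p[2]+.056]): print(n,(proj(n,q)-[u,v])*5)
E
```

```text
[0.4846     0.28082919 0.07629944] [ 0.68445117  0.44633424  1.73689158 -0.60469701  1.57621737  0.89248062] [-0.2656511  -0.13712705 -0.58971387] 59.46813281276263
scene [399.92669348 228.07625884]
scene [400.29987389  81.81611533]
top [484.76460134 171.94443742]
top [471.18537586 167.38655722]
```

View pics/c3.png

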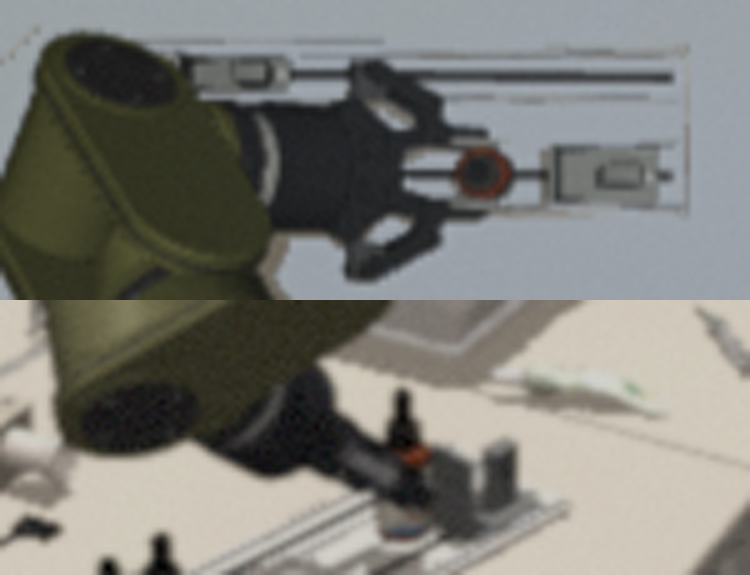

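Scene crop: bottle tip (402,88) and base (403,240), so it's vertical and about 3 mm lower than predicted. Before lowering I'll check the wrist's clearance over the row.

```bash
python3 - <<'E'
from h import *
for uv in((100,155),(130,155),(180,150),(220,150),(160,237),(108,262)):
  for X in(.44,.487):
    o,d=ray("scene",205+uv[0]/5,225+uv[1]/5);print(uv,np.round(o+d*(X-o[0])/d[0],3))
E
```

```text
(100, 155) [0.44  0.519 0.204]
(100, 155) [0.487 0.485 0.171]
(130, 155) [0.44  0.5   0.197]
(130, 155) [0.487 0.465 0.163]
(180, 150) [0.44  0.469 0.187]
(180, 150) [0.487 0.432 0.152]
(220, 150) [0.44  0.442 0.176]
(220, 150) [0.487 0.404 0.141]
(160, 237) [0.44  0.484 0.141]
(160, 237) [0.487 0.448 0.104]
(108, 262) [0.44  0.518 0.142]
(108, 262) [0.487 0.484 0.104]
```

Emit:
arm_command([
  [[10,3.7,0,3.3,0,0,0],[10,3.7,0,3.3,0,0,0],[10,3.0,0,2.7,0,0,0],[10,1.5,0,1.3,0,0,0],[10,0,0,0,0,0,0],[10,0,0,0,0,0,0]],
])

```text
t: 9.1
position: [0.4848, 0.2813, 0.0607]
tool_rot: [3.142, 0.836, 1.558]
force: [0.5, 0.4, -0.8]
width: 0.348
gripper_force: 59.5
```

Emit:
arm_command([
  [[10,0.8,0,0.7,0,0,0],[10,0.7,0,0.7,0,0,0],[10,0,0,0,0,0,0]],
])

```text
t: 9.4
position: [0.4847, 0.2812, 0.0585]
tool_rot: [-3.141, 0.836, 1.558]
force: [-0.2, -0.1, -0.0]
width: 0.353
gripper_force: 59.5
```

Emit:
arm_command([
  [[10,0.8,0,0.7,0,0,0],[10,0.7,0,0.7,0,0,0],[10,0,0,0,0,0,0]],
])

```text
t: 9.7
position: [0.4847, 0.2811, 0.0564]
tool_rot: [-3.141, 0.836, 1.558]
force: [-0.4, 0.3, -0.7]
width: 0.354
gripper_force: 59.5
```

Emit:
arm_command([
  [[10,0.8,0,0.7,0,0,0],[10,0,0,0,0,0,0]],
])

```text
t: 9.9
position: [0.4847, 0.2811, 0.0553]
tool_rot: [-3.141, 0.836, 1.558]
force: [0.2, 0.1, -0.8]
width: 0.348
gripper_force: 59.5
```

Emit:
arm_command([
  [[10,0.8,0,0.7,0,0,0],[10,0,0,0,0,0,0]],
])

```text
t: 10.1
position: [0.4847, 0.2812, 0.0543]
tool_rot: [-3.141, 0.836, 1.558]
force: [0.4, -0.7, -0.3]
width: 0.351
gripper_force: 59.5
```

Emit:
arm_command([
  [[10,0.8,0,0.7,0,0,0],[10,0,0,0,0,0,0]],
])

```text
t: 10.3
position: [0.4847, 0.2812, 0.0532]
tool_rot: [-3.141, 0.836, 1.558]
force: [-0.6, -0.6, -0.4]
width: 0.349
gripper_force: 59.5
```

Emit:
arm_command([
  [[10,0.8,0,0.7,0,0,0],[10,0,0,0,0,0,0]],
])

```text
t: 10.5
position: [0.4848, 0.2812, 0.0531]
tool_rot: [3.141, 0.837, 1.557]
force: [-1.8, -1.2, 4.1]
width: 0.35
gripper_force: 59.8
```

Force z rose to 4 N, so the bottle is on the lane floor. I'll open gently.

Emit:
arm_command([
  [[36,0,0,0,0,0,0],[38,0,0,0,0,0,0],[40,0,0,0,0,0,0],[44,0,0,0,0,0,0],[48,0,0,0,0,0,0],[52,0,0,0,0,0,0],[60,0,0,0,0,0,0],[60,0,0,0,0,0,0]],
])

```text
t: 11.3
position: [0.4848, 0.2812, 0.0522]
tool_rot: [-3.142, 0.836, 1.558]
force: [-0.0, 0.9, -0.3]
width: 0.597
gripper_force: 0.0
```

```bash
python3 - <<'E'
from h import *
a=crop(optics.camera("top"),150,300,215,275,5);b=crop(optics.camera("scene"),205,355,225,280,5)
cv2.imwrite("pics/c4.png",np.vstack([a,b]))
E
```

```text
(no output)
```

View pics/c4.png

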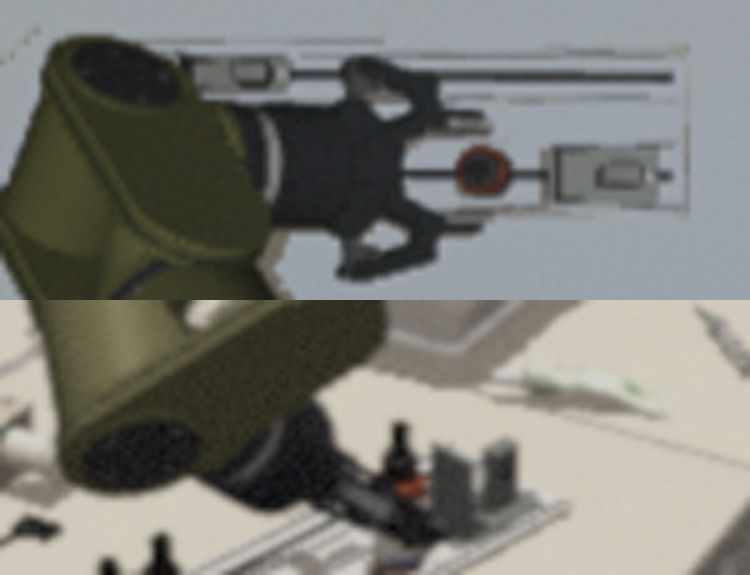

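The bottle stands free at top crop (483,171), vertical in the scene crop with its tip at (400,425), and the fingers are clear on both sides. I'll back off along the tool axis, rise, and turn the tool down.

Emit:
arm_command([
  [[65,0,0,-5,0,0,0],[65,0,0,-10,0,0,0],[65,0,0,-15,0,0,0],[65,0,0,-20,0,0,0],[65,0,0,-25,0,0,0],[65,-10,0,-20,0,0,0],[65,-28,0,-25,0,0,0],[65,-28,0,-25,0,0,0],[65,-15,0,-14,0,0,0],[65,0,0,0,0,0,0]],
])

```text
t: 12.4
position: [0.4869, 0.3467, 0.2237]
tool_rot: [3.132, 0.83, 1.551]
force: [1.7, -0.3, -0.1]
width: 0.649
gripper_force: 0.0
```

Emit:
arm_command([
  [[65,0,0,0,0,0.14,0],[65,0,0,0,0,0.14,0],[65,0,0,0,0,0.14,0],[65,0,0,0,0,0.14,0],[65,0,0,0,0,0.14,0],[65,0,0,0,0,0.137,0],[65,0,0,0,0,0,0],[65,0,0,0,0,0,0]],
])

```text
t: 13.2
position: [0.4852, 0.3442, 0.2178]
tool_rot: [-3.14, 0.002, 1.557]
force: [-0.5, 0.6, 0.2]
width: 0.65
gripper_force: 0.0
```

Emit:
arm_command([
  [[65,-20,0,0,0,0,0],[65,-40,0,0,0,0,0],[65,-40,0,0,0,0,0],[65,-40,0,0,0,0,0],[65,-26,0,0,0,0,0],[65,0,0,30,0,0,0],[65,0,0,40,0,0,0],[65,0,0,20,0,0,0],[65,0,0,0,0,0,0],[65,0,0,0,0,0,0]],
])

```text
t: 14.2
position: [0.4834, 0.1791, 0.1287]
tool_rot: [-3.141, -0.0, 1.559]
force: [-0.3, 0.8, 0.6]
width: 0.65
gripper_force: 0.0
```

```bash
python3 - <<'E'
from h import *
a=crop(optics.camera("top"),150,300,215,270,5);b=crop(optics.camera("scene"),205,355,225,288,5)
cv2.imwrite("pics/c5.png",np.vstack([a,b]));s=observe();print(s['position'])
E
```

```text
[0.48460441 0.17941766 0.13055025]
```

View pics/c5.png

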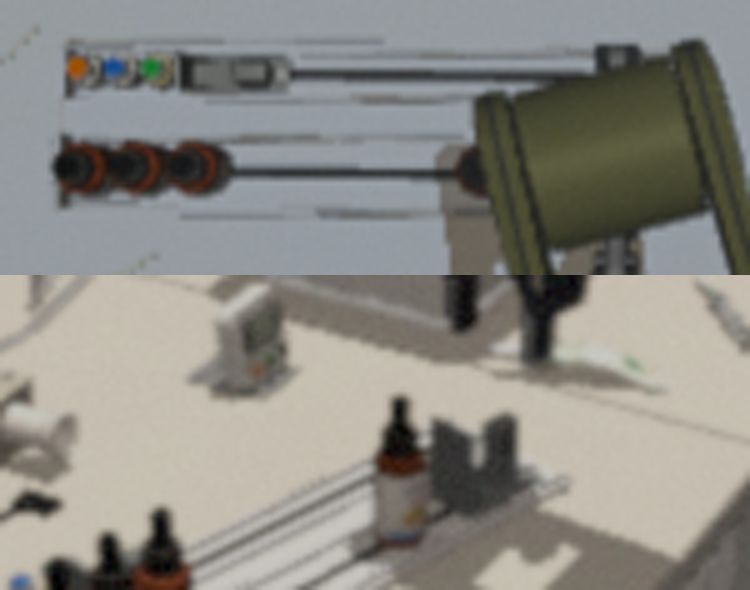

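The bottle stands upright (scene crop (400,470)), just ahead of the follower plate, and the gripper hangs over the tab. I'll descend and grip it.

Emit:
arm_command([
  [[65,-1,-1,20,0,0,0],[65,0,0,25,0,0,0],[65,0,0,18,0,0,0],[65,0,0,10,0,0,0],[65,0,0,5,0,0,0],[65,0,0,0,0,0,0],[40,0,0,0,0,0,0],[20,0,0,0,0,0,0],[5,0,0,0,0,0,0],[5,0,0,0,0,0,0]],
])

```text
t: 15.3
position: [0.4827, 0.1783, 0.0519]
tool_rot: [3.141, -0.002, 1.558]
force: [-2.8, -0.1, 6.8]
width: 0.152
gripper_force: 59.1
```

Emit:
arm_command([
  [[5,0,0,0,0,0,0],[5,0,0,0,0,0,0],[5,0,0,0,0,0,0],[5,0,0,0,0,0,0]],
])

```text
t: 15.7
position: [0.4827, 0.1783, 0.0518]
tool_rot: [3.141, -0.002, 1.558]
force: [-2.6, -0.9, 5.7]
width: 0.154
gripper_force: 59.1
```

Emit:
arm_command([
  [[5,1,0,0,0,0,0],[5,2,0,0,0,0,0],[5,2,0,0,0,0,0],[5,2,0,0,0,0,0],[5,2,0,0,0,0,0],[5,2,0,0,0,0,0],[5,2,0,0,0,0,0],[5,2,0,0,0,0,0],[5,2,0,0,0,0,0],[5,2,0,0,0,0,0]],
])

```text
t: 16.7
position: [0.483, 0.1972, 0.0519]
tool_rot: [3.141, -0.001, 1.558]
force: [-3.4, -1.6, 5.7]
width: 0.155
gripper_force: 59.2
```

Emit:
arm_command([
  [[5,2,0,0,0,0,0],[5,2,0,0,0,0,0],[5,2,0,0,0,0,0],[5,2,0,0,0,0,0],[5,2,0,0,0,0,0],[5,3,0,0,0,0,0],[5,3,0,0,0,0,0],[5,3,0,0,0,0,0],[5,3,0,0,0,0,0],[5,3,0,0,0,0,0]],
])

```text
t: 17.7
position: [0.4833, 0.2221, 0.0519]
tool_rot: [3.141, -0.001, 1.558]
force: [-3.2, -2.4, 6.4]
width: 0.149
gripper_force: 59.2
```

Emit:
arm_command([
  [[5,3,0,0,0,0,0],[5,3,0,0,0,0,0],[5,3,0,0,0,0,0],[5,3,0,0,0,0,0],[5,3,0,0,0,0,0],[5,3,0,0,0,0,0],[5,3,0,0,0,0,0],[5,3,0,0,0,0,0],[5,3,0,0,0,0,0],[5,3,0,0,0,0,0]],
])

```text
t: 18.7
position: [0.4838, 0.2521, 0.0519]
tool_rot: [3.141, -0.001, 1.558]
force: [-1.5, -1.8, 5.7]
width: 0.155
gripper_force: 59.2
```

Emit:
arm_command([
  [[5,3,0,0,0,0,0],[5,3,0,0,0,0,0],[5,3,0,0,0,0,0],[5,3,0,0,0,0,0],[5,3,0,0,0,0,0],[5,3,0,0,0,0,0],[5,3,0,0,0,0,0],[5,3,0,0,0,0,0],[5,3,0,0,0,0,0],[5,3,0,0,0,0,0]],
])

```text
t: 19.7
position: [0.4842, 0.2821, 0.0519]
tool_rot: [3.141, -0.001, 1.558]
force: [-1.2, -1.9, 4.5]
width: 0.154
gripper_force: 59.2
```

Emit:
arm_command([
  [[5,3,0,0,0,0,0],[5,3,0,0,0,0,0],[5,3,0,0,0,0,0],[5,3,0,0,0,0,0],[5,3,0,0,0,0,0],[5,3,0,0,0,0,0],[5,3,0,0,0,0,0],[5,2,0,0,0,0,0],[5,2,0,0,0,0,0],[5,2,0,0,0,0,0]],
])

```text
t: 20.7
position: [0.4846, 0.3092, 0.0519]
tool_rot: [3.141, -0.001, 1.558]
force: [-1.8, -2.5, 6.0]
width: 0.156
gripper_force: 59.2
```

```bash
python3 - <<'E'
from h import *
a=crop(optics.camera("top"),150,300,215,265,5);b=crop(optics.camera("scene"),185,335,240,308,5)
cv2.imwrite("pics/c6.png",np.vstack([a,b]));s=observe();print(s['position'],s['force'])
E
```

```text
[0.48455192 0.30947312 0.05185148] [-1.57288078 -2.29838626  5.35163917]
```

View pics/c6.png

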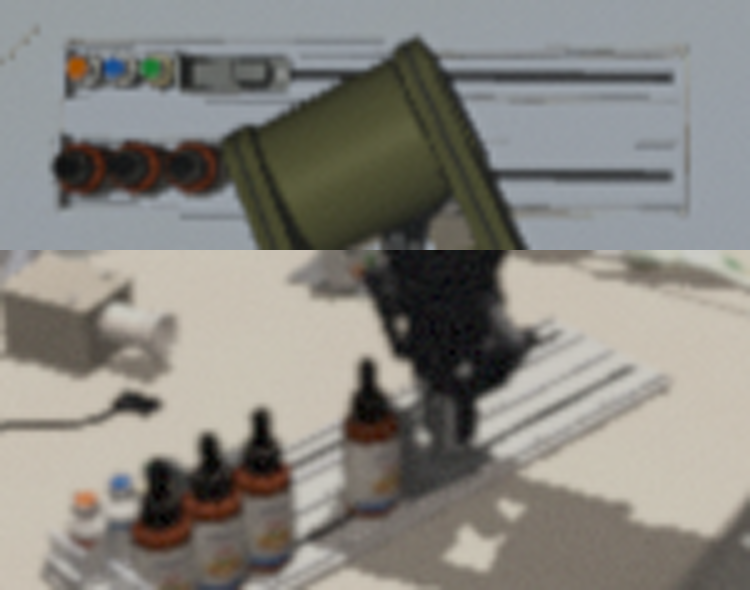

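All four bottles stand, the fourth riding against the plate at scene crop (370,440), with about 30 mm left to the row. I'll continue.

Emit:
arm_command([
  [[5,3,0,0,0,0,0],[5,3,0,0,0,0,0],[5,3,0,0,0,0,0],[5,3,0,0,0,0,0],[5,3,0,0,0,0,0],[5,3,0,0,0,0,0],[5,2,0,0,0,0,0],[5,2,0,0,0,0,0],[5,2,0,0,0,0,0],[5,2,0,0,0,0,0]],
])

```text
t: 21.8
position: [0.4849, 0.3352, 0.0519]
tool_rot: [3.141, -0.001, 1.558]
force: [-2.1, -2.6, 5.2]
width: 0.153
gripper_force: 59.3
```

Emit:
arm_command([
  [[5,2,0,0,0,0,0],[5,2,0,0,0,0,0],[5,2,0,0,0,0,0],[5,2,0,0,0,0,0],[5,2,0,0,0,0,0],[5,2,0,0,0,0,0],[5,2,0,0,0,0,0],[5,2,0,0,0,0,0]],
])

```text
t: 22.6
position: [0.4852, 0.3512, 0.0519]
tool_rot: [3.141, -0.001, 1.558]
force: [-1.1, -2.4, 5.6]
width: 0.154
gripper_force: 59.2
```

Emit:
arm_command([
  [[5,1,0,0,0,0,0],[5,1,0,0,0,0,0],[5,1,0,0,0,0,0],[5,1,0,0,0,0,0],[5,0,0,0,0,0,0]],
])

```text
t: 23.1
position: [0.4852, 0.3552, 0.0519]
tool_rot: [3.141, -0.001, 1.558]
force: [-2.4, -2.0, 5.2]
width: 0.155
gripper_force: 59.2
```

Emit:
arm_command([
  [[5,1,0,0,0,0,0],[5,1,0,0,0,0,0],[5,1,0,0,0,0,0],[5,1,0,0,0,0,0],[5,1,0,0,0,0,0],[5,1,0,0,0,0,0],[5,1,0,0,0,0,0],[5,1,0,0,0,0,0]],
])

```text
t: 23.9
position: [0.4853, 0.3628, 0.0519]
tool_rot: [3.141, -0.001, 1.558]
force: [-2.0, -5.0, 6.2]
width: 0.15
gripper_force: 59.3
```

Emit:
arm_command([
  [[5,1,0,0,0,0,0],[5,1,0,0,0,0,0],[5,1,0,0,0,0,0],[5,1,0,0,0,0,0]],
])

```text
t: 24.3
position: [0.4854, 0.3635, 0.0519]
tool_rot: [-3.141, 0.007, 1.559]
force: [-2.8, -21.2, 13.3]
width: 0.152
gripper_force: 60.5
```

Force jumped to 21 N against the front stop, so the row is closed up. I'll take off the excess push and look.

Emit:
arm_command([
  [[5,-1.5,0,0,0,0,0],[5,-1.5,0,0,0,0,0],[5,0,0,0,0,0,0]],
])

```text
t: 24.6
position: [0.4853, 0.3633, 0.0519]
tool_rot: [3.141, 0.0, 1.558]
force: [-2.6, -5.2, 6.7]
width: 0.152
gripper_force: 59.4
```

```bash
python3 - <<'E'
from h import *
a=crop(optics.camera("top"),150,300,215,265,5);b=crop(optics.camera("scene"),185,335,240,308,5)
cv2.imwrite("pics/c7.png",np.vstack([a,b]));s=observe();print(s['position'],s['force'])
E
```

```text
[0.48533529 0.36327811 0.0518801 ] [-1.71073437 -6.08357733  6.50357615]
```

View pics/c7.png

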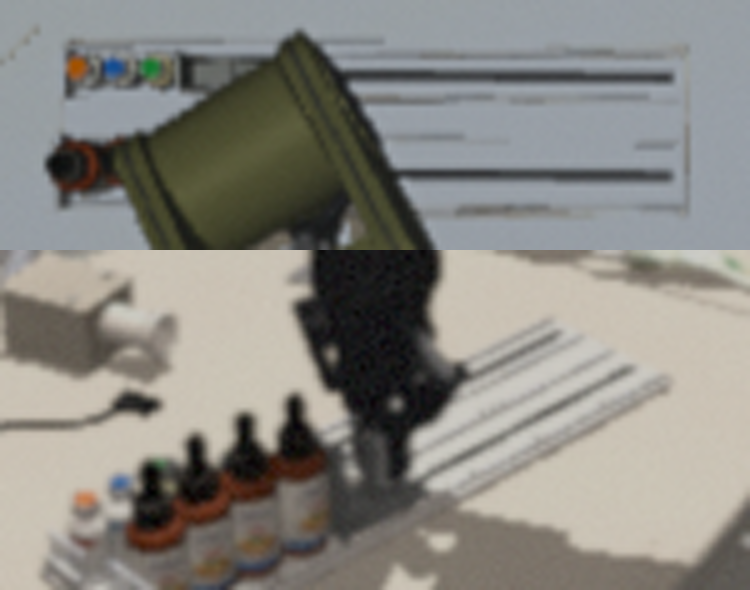

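All four bottles stand evenly spaced and touching (caps at scene crop x≈152, 197, 245, 295), with the follower behind them. I'll release the tab and lift away.

Emit:
arm_command([
  [[5,-0.4,0,0,0,0,0],[20,0,0,0,0,0,0],[30,0,0,0,0,0,0],[40,0,0,0,0,0,0],[50,0,0,0,0,0,0],[50,0,0,0,0,0,0],[50,0,0,-5,0,0,0],[50,0,0,-15,0,0,0],[50,0,0,-25,0,0,0],[50,0,0,-30,0,0,0]],
])

```text
t: 25.7
position: [0.4844, 0.3633, 0.127]
tool_rot: [-3.14, -0.0, 1.558]
force: [1.1, -0.8, 0.0]
width: 0.501
gripper_force: 0.0
```

Emit:
arm_command([
  [[50,0,0,-40,0,0,0],[50,0,0,-40,0,0,0],[50,-30,-30,0,0,0,0],[50,-40,-40,0,0,0,0],[50,-40,-40,0,0,0,0],[50,0,0,0,0,0,0],[50,0,0,0,0,0,0],[50,0,0,0,0,0,0]],
])

```text
t: 26.5
position: [0.3839, 0.2647, 0.2077]
tool_rot: [3.139, -0.003, 1.558]
force: [0.9, 0.5, 0.3]
width: 0.502
gripper_force: 0.0
```

```bash
python3 - <<'E'
from h import *
a=crop(optics.camera("top"),150,300,215,265,5);b=crop(optics.camera("scene"),185,335,240,308,5)
cv2.imwrite("pics/c8.png",np.vstack([a,b]));s=observe();print(s['t'],s['position'],s['force'])
E
```

```text
26.6 [0.38405599 0.26492781 0.20706411] [ 0.81564623  0.15476494 -1.05275387]
```

View pics/c8.png

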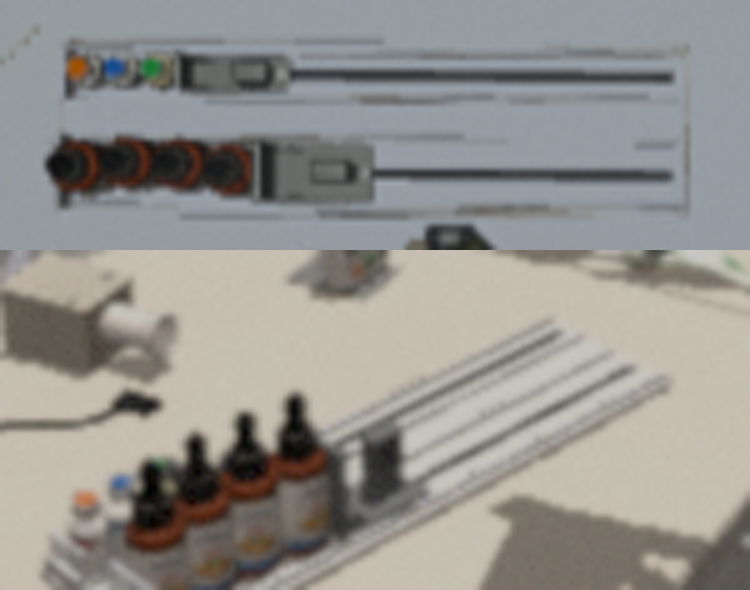

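The top crop shows the four bottles touching between the stop (x≈65) and the follower plate (x≈262). The vials haven't moved and the arm is clear. Handing in.

```bash
python3 -c "
from rig import ctrl
print(ctrl.hand_in())"
```

```text
the job is handed in; nothing more can be done
None
```

The toppled bottle stands upright behind the other three, the follower is slid forward so all four are closed up against the front stop, and the job was handed in at about 27 s with the arm clear; the exact follower travel was not read.

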